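# Pair two spare gears with their masters by tooth count

### The arm

A 6-joint arm with a two-finger parallel gripper is mounted at the origin on the work surface. World frame = base frame: x ahead of the robot, y to its left, z up, the work surface at z = 0. Lengths are in mm, angles in degrees, forces in N, time in s.
With the tool pointing down it reaches from about 350 to 850 mm from the base axis. Payload 8.1 kg.
Tool frame: the origin (TCP) lies midway between the tips of the shut fingers; the grasp point (between the pads) lies grip_depth behind it (grip_depth is the distance from the TCP to the grasp point, in mm); z points along the fingers, y is the line along which they close (so a half turn about z gives the same grasp; the last joint's range is limited). The gripper opens to 85 mm and grips with 20 to 120 N. Pads are 22 mm wide; open, the fingers measure 114 mm over their backs; the gripper's body (76 mm by 85 mm) begins 54 mm behind the grasp point. The pads swing forward as they close: fully open they stand 13 mm farther back than shut.
Start: joints at [-75.997, 7.471, 85.268, -0, 87.261, -4.893], TCP at [194.332, -567.662, 231.292] pointing down, gripper open.
Joint ranges: [-169.43, 169.43], [-51.17, 129.36], [1.28, 143.12], [-76.62, 256.62], [0, 156.53], [-152.29, 152.29]. Speed limits (degrees/s): [136.94, 136.94, 159.86, 180, 180, 180].

### API

Orientations are given as [roll, pitch, yaw] about the fixed x, y, z axes, in that order (R = Rz(yaw) Ry(pitch) Rx(roll)).
In Python, from bench import sense, snapshot, hand_in, grip_depth gives the robot as it stands. The module is installed in compiled form; this text tells all that it offers.
- The arm moves only by the tool apply_moves, never from a script. Its argument "series" is text: rows parted by semicolons, each of 5 numbers parted by spaces: the shift along the tool's x, y, z each as a share of 0.3 m, from -1 to 1, then the turn about the tool's z as a share of 2 rad, from -1 to 1, then the gripper's target within -1 to 1 (shut at 1, half-way at 0, fully open at -1). In form: tx ty tz twist gripper; .... A call has 1 to 5 rows; each row shifts and turns the commanded pose from where the row before left it, along the tool's axes as they then stand; what a row does not reach is not made up. A row lasts 1/12 s, in which the tool goes at most 41.7 mm and 7.16 degrees, less where a joint would pass 70% of its speed; a pose out of reach is approached as far as the arm can. A call with a number of a shift or a turn outside -1 to 1 is refused whole. A call with a gripper value outside its range is refused whole. The fingers move at their own pace and stop on an object; "squeeze" is the grip in N (left out, the last holds). Time passes only in rows, so rows that do not move let the fingers close. It gives the time, the measured TCP pose, the force, the opening and the grip force at its end, in the units of the state.
- sense(): the state, without advancing time (a new reading comes with each control period).
- snapshot(name): name is "scene" or "top" or "wrist"; returns a dict with "frame" (400x640x3 uint8, blue, green, red), "depth" (400x640 float32, mm along the optical axis (not along the pixel's ray), 0 where there is no reading), "intrinsics" (3x3 intrinsics, pixels), "extrinsics" (4x4, takes a point from camera to world coordinates); the wrist camera has in their place "tool_from_camera" (4x4, takes a point from camera to tool coordinates, whose origin is the TCP and whose axes are the flange's). Camera axes: x right, y down, z forward; pixel columns grow to the right and rows downward; lengths in mm; the calibration is good to about 2 mm. A picture is of the moment at which its call begins: read the wrist's pose just before it.
- hand_in(): hands the job in; it is judged then, once.
The state is a dict: "time": time; "joint_pos": joint angles; "qd": joint speeds; "joint_efforts": joint torques, N m; "tool_pos": TCP position; "tcp_rot": TCP orientation; "ft_force": force on the tool from outside, world axes, zero at the start; "wrist_torque": the same for the moment, N m; "finger_gap": finger opening in mm; "grip_force": force on a finger pad.
Only numpy, scipy, OpenCV 4.12 (cv2) and the standard library are available. Lean on these libraries where they do the work, as an engineer would, in place of code of your own. Each camera call takes 0.05 s, during which the arm holds its last target. There are 200 camera calls.

### The job

Sort the two white gears lying on the steel plate by their teeth: slide each one flat across the plate, without picking it up, to the steel master gear on a test post that has the same teeth (14 coarse ones or 22 fine ones), and push it in until the teeth are fully in mesh. Leave both lying flat in mesh with their masters, and do not shift the other things on the plate and the bench.

Things in the scene. Friction and masses are not known exactly. Their poses are not given: they have to be found in the camera images.
- spare14: Loose white acetal spur gear, 14 coarse teeth (module 6): 96 mm over the tips, 69 mm at the roots, 24 mm thick, flat faces, 12 mm bore, about 0.19 kg, slippery (friction about 0.25), lying flat on the plate; too wide to grasp across. Origin: centre of its underside. z up along its axis; a tooth is centred on its +x axis, the next every 25.71 degrees.
- master14: Steel master gear, 14 coarse teeth (module 6, 96 mm over the tips), 20 mm thick, turns freely on a fixed post whose top is 18 mm above it. Origin: on the post's axis, at its underside, 6 mm above the plate. z up; a tooth is centred on +x, the next every 25.71 degrees. Fully in mesh with its spare (from any side) the axes are about 84 mm apart; tip on tip, 96 mm.
- spare22: Loose white acetal spur gear, 22 fine teeth (module 4): 96 mm over the tips, 78 mm at the roots, 24 mm thick, flat faces, 12 mm bore, about 0.19 kg, slippery (friction about 0.25), lying flat on the plate; too wide to grasp across. Origin: centre of its underside. z up along its axis; a tooth is centred on its +x axis, the next every 16.36 degrees.
- master22: Steel master gear, 22 fine teeth (module 4, 96 mm over the tips), 20 mm thick, turns freely on a fixed post whose top is 18 mm above it. Origin: on the post's axis, at its underside, 6 mm above the plate. z up; a tooth is centred on +x, the next every 16.36 degrees. Fully in mesh with its spare (from any side) the axes are about 88 mm apart; tip on tip, 96 mm.
- plate: Fixed dark ground steel plate, 400 (x) by 660 (y) by 12 mm, on the bench. Origin: centre of its underside, so its top is 12 mm above. Both gears, both posts and the first four bystanders stand on it.
- sprocket: Bystander: loose dark steel chain sprocket, 102 mm across, 22 mm high at the hub, lying on the plate. Origin: centre of its underside.
- pulley: Bystander: loose aluminium V-belt pulley, 68 mm across, 32 mm high, lying on the plate. Origin: centre of its underside.
- bearing: Bystander: loose ball bearing, 62 mm across, 16 mm high, lying on the plate. Origin: centre of its underside.
- tin: Bystander: loose round aluminium grease tin, 67 mm across, 32 mm high, on the plate. Origin: centre of its underside.
- caliper: Bystander: sliding caliper, 235 mm long, 12 mm high, lying on the bench along its x axis. Origin: underside, near its middle.
- wrench: Bystander: open-ended wrench, 190 mm long, lying on the bench along its x axis. Origin: underside, near its middle.
- oil: Bystander: white plastic oil bottle, 56 mm across, 130 mm high, standing on the bench. Origin: centre of its underside.
There are look-alikes about, which are no part of the job. What is shaped like the spare22 but orange or yellow is not meant.

How it is judged:
By the outcome, as a careful person would: the job done as asked, in the order asked, and still so for the second after the job is handed in, with the robot touching nothing.
It also fails if it takes over 48 s, if anything falls off the work surface, if the arm or the gripper's body presses on something with over 40 N, if the wrist force passes 120 N, or if a joint passes its speed limit or range.

## Working session

There is one attempt and no reset: what is moved stays moved. The work goes in short steps, Python scripts to look and compute and a tool call to move; the robot and the scene stay as the last step left them, time stands still between calls to the robot, and variables do not carry over. Pictures are saved under pics/ and viewed, at most 10 in all, crops included, and the job is handed in when it is done.

Besides the shell and the picture viewer there is one more tool, called after "Call:" by a JSON object that holds its "method" and its "body". apply_moves: Moves the arm, as the interface text tells. Its arguments: {"type":"object","properties":{"series":{"type":"string"},"squeeze":{"type":"number"}},"required":["series"]}

```bash
mkdir -p pics
python3 - <<'E'
from bench import *
import cv2,numpy as np
print(sense(),grip_depth)
for n in("top","scene"):
    s=snapshot(n);cv2.imwrite(f"pics/{n}1.png",s["frame"]);np.savez(f"{n}1.npz",**s)
    print(n,s["intrinsics"].tolist(),np.round(s["extrinsics"],4).tolist())
E
```

```text
{'time': 0.0, 'joint_pos': array([-7.59971618e+01,  7.51376377e+00,  8.53289546e+01, -8.79901891e-04,
        8.72611636e+01, -4.89433493e+00]), 'qd': array([-0.00871816,  0.01026166, -0.05291855, -0.05434086,  0.04176007,
        0.00793246]), 'joint_efforts': array([-1.99530332e-03, -5.69402111e+01, -5.00554812e+01, -1.80271982e-04,
        1.48454594e-02,  2.64481292e-05]), 'tool_pos': array([ 194.19393989, -567.13163181,  230.2615524 ]), 'tcp_rot': array([-1.79896422e+02, -7.98742695e-03,  1.88972088e+01]), 'ft_force': array([-0.00097734,  0.22018478, -0.05232595]), 'wrist_torque': array([ 0.02520856, -0.09703401,  0.02654419]), 'grip_force': 0.0, 'finger_gap': 85.06874669601751} 18.700000000000003
top [[367.4933947484356, 0.0, 315.3367515426058], [0.0, 367.4933947484356, 203.10592598675626], [0.0, 0.0, 1.0]] [[-0.0141, -0.9924, 0.1224, 395.5269], [-0.9996, 0.0169, 0.0224, -3.5339], [-0.0244, -0.1221, -0.9922, 1179.3512], [0.0, 0.0, 0.0, 1.0]]
scene [[405.6163904478531, 0.0, 321.5565750371076], [0.0, 405.6163904478531, 198.1087936528707], [0.0, 0.0, 1.0]] [[-0.6221, 0.5798, -0.5262, 1338.8821], [0.7828, 0.4736, -0.4036, 597.9418], [0.0151, -0.663, -0.7485, 1137.3153], [0.0, 0.0, 0.0, 1.0]]
```

View pics/top1.png

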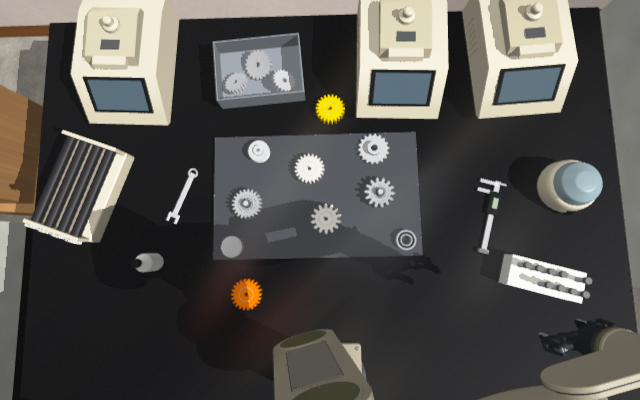

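View pics/scene1.png

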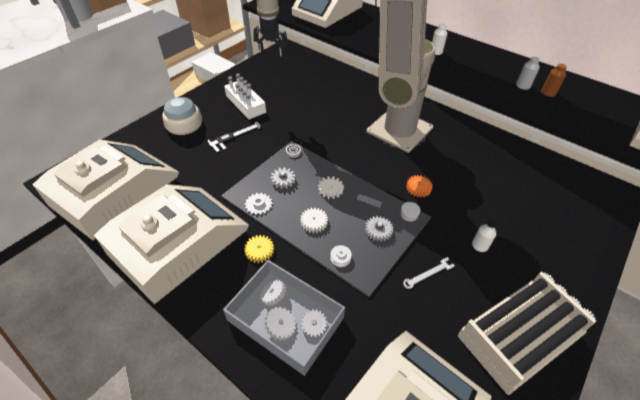

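```bash
cat > h.py <<'E'
import numpy as np,cv2
def ray(s,px,z):
    K=s["intrinsics"];E=s["extrinsics"]
    d=E[:3,:3]@np.linalg.solve(K,np.array([px[0],px[1],1.]));o=E[:3,3]
    return (o+d*(z-o[2])/d[2])[:2]
E
python3 - <<'E'
from h import *
s=np.load("top1.npz");f=s["frame"]
c=cv2.resize(f[125:265,205:430],None,fx=3.5,fy=3.5,interpolation=cv2.INTER_CUBIC)
g=(255*(c/255.)**0.6).astype(np.uint8)
cv2.imwrite("pics/crop1.png",g)
for n,p,z in(("A",(309,168),36),("B",(326,218),36),("C",(374,148),34),("D",(379,192),38),("E",(246,203),38),("pul",(259,151),44),("tin",(231,246),44),("bear",(405,240),28),("orange",(246,295),24),("yellow",(330,109),24),("caliper?",(485,230),12)):print(n,ray(s,p,z).round())
for p in((213,138),(416,132),(422,255),(213,260)):print(ray(s,p,12).round())
E
```

```text
A [649.  41.]
B [489. -10.]
C [ 711. -167.]
D [ 568. -177.]
E [540. 240.]
pul [706. 199.]
tin [407. 284.]
bear [ 418. -254.]
orange [256. 241.]
yellow [847. -30.]
caliper? [ 445. -508.]
[761. 357.]
[ 767. -308.]
[ 371. -308.]
[364. 349.]
```

View pics/crop1.png

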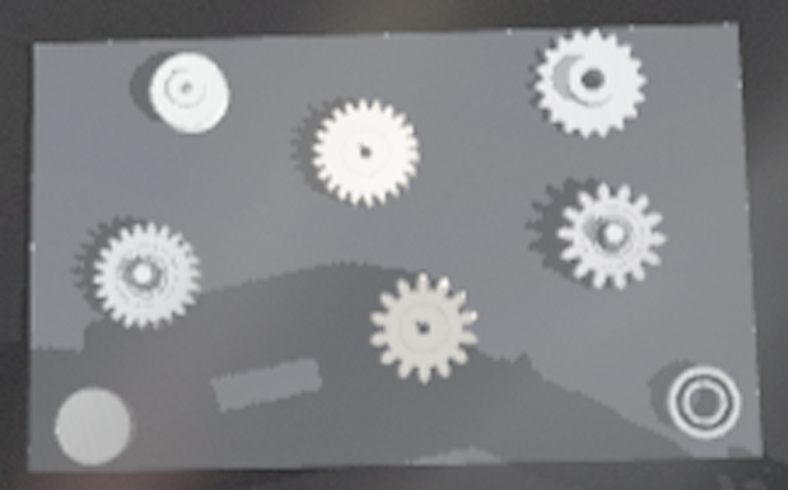

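The crop shows spare22 at crop pixel (365,152), spare14 at (424,328), master14 at (612,237), master22 at (143,275) and the sprocket at (590,82). The push paths from each spare to its master are clear. I'll cradle each gear from behind with half-open fingers, starting with spare14, pushing along tool -x at yaw about 115.

```bash
cat >> h.py <<'E'
def plan(p,yaw,q,qyaw,n=None,g=-0.4):
    """rows from pose p,yaw to q,qyaw, tool down"""
    p=np.array(p,float);q=np.array(q,float)
    if n is None:n=int(np.ceil(max(np.linalg.norm(q-p)/41,abs(qyaw-yaw)/7.1)))
    d=(q-p)/n;dy=(qyaw-yaw)/n;out=[]
    for i in range(n):
        a=np.radians(yaw+i*dy);c,s=np.cos(a),np.sin(a)
        t=np.array([c*d[0]+s*d[1],s*d[0]-c*d[1],-d[2]])/300
        out.append("%.3f %.3f %.3f %.4f %g"%(*t,-np.radians(dy)/2,g))
    for i in range(0,n,5):print("; ".join(out[i:i+5]))
E
python3 -c "
from h import *
plan((194,-567.5,231),18.9,(458,56,231),115.3)"
```

```text
0.089 -0.099 -0.000 -0.0495 -0.4; 0.098 -0.090 -0.000 -0.0495 -0.4; 0.106 -0.080 -0.000 -0.0495 -0.4; 0.114 -0.069 -0.000 -0.0495 -0.4; 0.120 -0.057 -0.000 -0.0495 -0.4
0.125 -0.045 -0.000 -0.0495 -0.4; 0.129 -0.032 -0.000 -0.0495 -0.4; 0.131 -0.020 -0.000 -0.0495 -0.4; 0.133 -0.006 -0.000 -0.0495 -0.4; 0.133 0.007 -0.000 -0.0495 -0.4
0.131 0.020 -0.000 -0.0495 -0.4; 0.129 0.033 -0.000 -0.0495 -0.4; 0.125 0.045 -0.000 -0.0495 -0.4; 0.120 0.057 -0.000 -0.0495 -0.4; 0.114 0.069 -0.000 -0.0495 -0.4
0.106 0.080 -0.000 -0.0495 -0.4; 0.098 0.090 -0.000 -0.0495 -0.4
```

Call:
{"method": "apply_moves", "body": {"series": "0.089 -0.099 0 -0.0495 -0.4; 0.098 -0.090 0 -0.0495 -0.4; 0.106 -0.080 0 -0.0495 -0.4; 0.114 -0.069 0 -0.0495 -0.4; 0.120 -0.057 0 -0.0495 -0.4"}}

```text
time: 0.52
tool_pos: [272.1, -381.9, 230.6]
tcp_rot: [-179.9, -0.0, 47.5]
ft_force: [1.1, -0.1, 1.0]
finger_gap: 59.9
grip_force: 0.0
```

Call:
{"method": "apply_moves", "body": {"series": "0.125 -0.045 0 -0.0495 -0.4; 0.129 -0.032 0 -0.0495 -0.4; 0.131 -0.020 0 -0.0495 -0.4; 0.133 -0.006 0 -0.0495 -0.4; 0.133 0.007 0 -0.0495 -0.4"}}

```text
time: 0.93
tool_pos: [350.0, -198.5, 231.0]
tcp_rot: [-180.0, -0.0, 75.9]
ft_force: [2.2, -0.6, -0.2]
finger_gap: 59.9
grip_force: 0.0
```

Call:
{"method": "apply_moves", "body": {"series": "0.131 0.020 0 -0.0495 -0.4; 0.129 0.033 0 -0.0495 -0.4; 0.125 0.045 0 -0.0495 -0.4; 0.120 0.057 0 -0.0495 -0.4; 0.114 0.069 0 -0.0495 -0.4"}}

```text
time: 1.35
tool_pos: [427.7, -14.6, 231.2]
tcp_rot: [180.0, 0.0, 104.3]
ft_force: [0.8, -0.7, -0.2]
finger_gap: 59.8
grip_force: 0.0
```

Call:
{"method": "apply_moves", "body": {"series": "0.106 0.080 0 -0.0495 -0.4; 0.098 0.090 0 -0.0495 -0.4; 0 0 0 0 -0.4; 0 0 0 0 -0.4"}}

```text
time: 1.68
tool_pos: [458.5, 58.7, 230.6]
tcp_rot: [-179.9, -0.0, 115.6]
ft_force: [0.9, -0.1, 0.1]
finger_gap: 59.7
grip_force: 0.0
```

Run:
```python
from bench import *
from h import *
st=sense();print(st["tool_pos"],st["tcp_rot"],st["finger_gap"],st["joint_pos"].round(1),st["time"])
s=snapshot("wrist");cv2.imwrite("pics/w1.png",s["frame"])
from scipy.spatial.transform import Rotation as R
T=np.eye(4);T[:3,:3]=R.from_euler("xyz",st["tcp_rot"],degrees=True).as_matrix();T[:3,3]=st["tool_pos"]
E=T@s["tool_from_camera"];np.savez("w1.npz",frame=s["frame"],depth=s["depth"],intrinsics=s["intrinsics"],extrinsics=E)
print(E.round(2))
```

```text
[458.51323759  58.69939013 230.62013204] [-1.79915778e+02 -3.94601688e-02  1.15570178e+02] 59.70900433308045 [  0.9 -14.3 106.2   0.   88.1 -24.6] 1.6833
[[ 9.0000e-01  4.1000e-01  1.4000e-01  4.2286e+02]
 [ 4.3000e-01 -8.5000e-01 -2.9000e-01  1.3343e+02]
 [-0.0000e+00  3.2000e-01 -9.5000e-01  3.7357e+02]
 [ 0.0000e+00  0.0000e+00  0.0000e+00  1.0000e+00]]
```

View pics/w1.png

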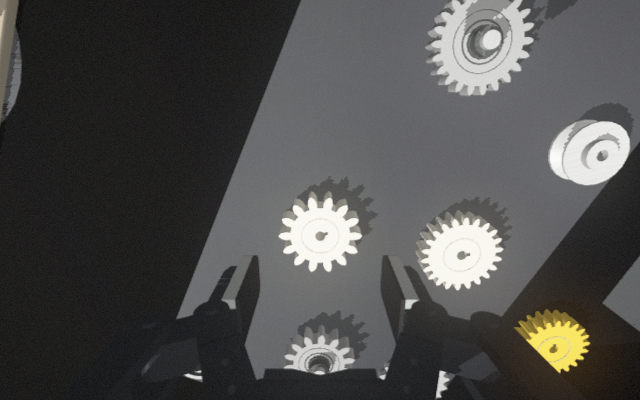

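The wrist view shows spare14 at (320,236), master14 at (318,362), spare22 at (461,256) and master22 at (483,42). I'll fit the centres.

Run:
```python
from h import *
w=np.load("w1.npz");t=np.load("top1.npz")
for n,p in(("s14 bore",(320,236)),("s22 bore",(462,256))):print(n,ray(w,p,36).round(1))
for n,p in(("m14 post",(319,362)),("m22 post",(490,40))):print(n,ray(w,p,56).round(1), ray(w,p,38).round(1))
def cen(s,box,z,th):
    x0,y0,x1,y1=box;g=s["frame"][y0:y1,x0:x1].min(2)
    m=(g>th).astype(np.uint8);c=max(cv2.findContours(m,0,2)[0],key=cv2.contourArea)
    pts=np.array([ray(s,q[0]+[x0,y0],z) for q in c]).astype(np.float32)
    (x,y),r=cv2.minEnclosingCircle(pts);return round(x,1),round(y,1),round(r,1)
print("w s14",cen(w,(270,180,370,280),36,170),"s22",cen(w,(405,205,510,300),36,170))
f=t["frame"].min(2);print(f[203,240:255],f[192,370:390],f[218,310:342])
for nm,b,z in(("s14",(305,198,348,240),36),("s22",(290,150,328,188),36),("m14",(362,175,400,210),38),("m22",(228,186,268,222),38)):
    print("t",nm,[cen(t,b,z,th) for th in(110,130,150)])
```

```text
s14 bore [491.2  -9.6]
s22 bore [653.6  39.4]
m14 post [ 561.4 -159.3] [ 569.3 -175.9]
m22 post [541.1 237.6] [547.8 243.6]
w s14 (490.8, -9.5, 48.1) s22 (652.2, 40.6, 48.1)
[126 122 116 182 223 224 223 217 147 117  95 147 164 203 201] [212 198 169 127 123  94  65  90 166 226 225 224 207 126 129 182 186 205
 194 205] [ 65  65  73  85 101 160 179 179 177 171 178 178 178 169 108  63  67 104
 178 178 179 179 177 172 177 178 170 115  95  93  93  93]
t s14 [(488.7, -10.4, 48.4), (490.3, -8.2, 47.7), (489.8, -10.5, 47.2)]
t s22 [(648.1, 39.5, 50.5), (649.3, 40.0, 49.4), (648.6, 40.0, 47.8)]
t m14 [(568.0, -178.1, 49.3), (568.1, -178.6, 48.0), (567.9, -179.0, 46.5)]
t m22 [(539.0, 237.5, 49.2), (539.5, 238.4, 47.7), (539.0, 238.8, 46.6)]
```

Call:
{"method": "apply_moves", "body": {"series": "0 0 0.135 0 -0.4; 0 0 0.135 0 -0.4; 0 0 0.135 0 -0.4; 0 0 0.135 0 -0.4; 0 0 0.10 0 -0.4"}}

```text
time: 2.15
tool_pos: [456.5, 54.9, 36.0]
tcp_rot: [-179.8, -0.0, 115.1]
ft_force: [-0.2, 0.3, -1.2]
finger_gap: 59.9
grip_force: 0.0
```

Call:
{"method": "apply_moves", "body": {"series": "0 0 0.03 0 -0.4; 0 0 0.02 0 -0.4; 0 0 0.01 0 -0.4; 0 0 0 0 -0.4; 0 0 0 0 -0.4"}}

```text
time: 2.57
tool_pos: [460.6, 56.4, 23.5]
tcp_rot: [179.8, 0.1, 115.3]
ft_force: [0.2, -0.2, 0.4]
finger_gap: 59.5
grip_force: 0.0
```

Call:
{"method": "apply_moves", "body": {"series": "0 0 0.023 0 -0.4; 0 0 0 0 -0.4; -0.05 0 0 0 -0.4; -0.05 0 0 0 -0.4; 0 0 0 0 -0.4"}}

```text
time: 2.98
tool_pos: [473.0, 28.2, 15.2]
tcp_rot: [179.9, 0.1, 115.3]
ft_force: [-0.0, 0.4, -0.1]
finger_gap: 59.7
grip_force: 0.0
```

Run:
```python
from bench import *
import cv2
for _ in range(3):
  st=sense();s=snapshot("wrist");print(st["tool_pos"],st["ft_force"])
cv2.imwrite("pics/w2.png",s["frame"])
```

```text
[473.0241775   28.19443658  15.18562431] [-0.02651212  0.36323662 -0.13525919]
[472.37142998  29.00909297  14.96054188] [-0.43011718 -0.1648507   1.25799928]
[471.79587441  29.54300198  14.68746499] [ 0.46172505  0.04195235 -0.35793319]
```

View pics/w2.png

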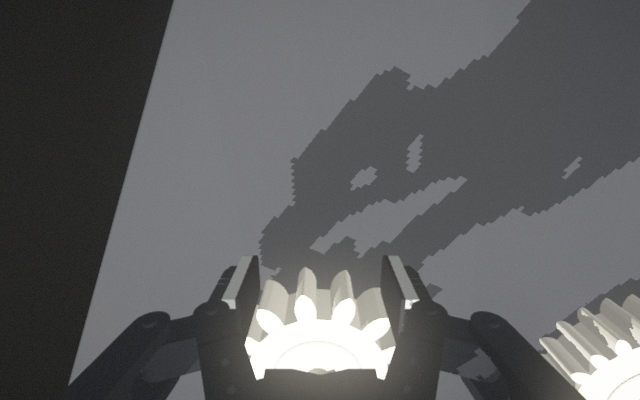

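The view shows spare14 centred between the finger pads at (245,290) and (398,285), so I'll push.

Call:
{"method": "apply_moves", "body": {"series": "-0.02 0 0 0 -0.4; -0.03 0 0 0 -0.4; -0.04 0 0 0 -0.4; -0.04 0 0 0 -0.4; -0.04 0 0 0 -0.4"}}

```text
time: 3.55
tool_pos: [494.0, -17.8, 14.4]
tcp_rot: [180.0, 0.0, 115.3]
ft_force: [-0.4, 0.1, -0.4]
finger_gap: 59.7
grip_force: 0.3
```

Call:
{"method": "apply_moves", "body": {"series": "-0.03 0 0 0 -0.4; -0.02 0 0 0 -0.4; -0.02 0 0 0 -0.4; -0.01 0 0 0 -0.4; 0 0 0 0 -0.4"}}

```text
time: 3.97
tool_pos: [503.9, -38.8, 14.4]
tcp_rot: [180.0, 0.0, 115.3]
ft_force: [0.9, 0.2, 0.5]
finger_gap: 59.8
grip_force: 0.0
```

```bash
cat >> h.py <<'E'
def look(name):
    from bench import sense,snapshot
    from scipy.spatial.transform import Rotation as R
    st=sense();s=snapshot("wrist");T=np.eye(4)
    T[:3,:3]=R.from_euler("xyz",st["tcp_rot"],degrees=True).as_matrix();T[:3,3]=st["tool_pos"]
    s["extrinsics"]=T@s["tool_from_camera"];cv2.imwrite(f"pics/{name}.png",s["frame"])
    np.savez(name+".npz",**s);return st,s
E
python3 - <<'E'
from bench import *
from h import *
s=snapshot("top");np.savez("top2.npz",**s)
w=cv2.resize(s["frame"][130:260,220:420],(800,520),interpolation=cv2.INTER_CUBIC)
s2=snapshot("scene");w2=cv2.resize(s2["frame"][140:280,220:440],(800,509),interpolation=cv2.INTER_CUBIC)
cv2.imwrite("pics/p2.png",np.vstack([cv2.resize(w,(460,300)),cv2.resize(w2,(460,300))]))
E
```

```text
(no output)
```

View pics/p2.png

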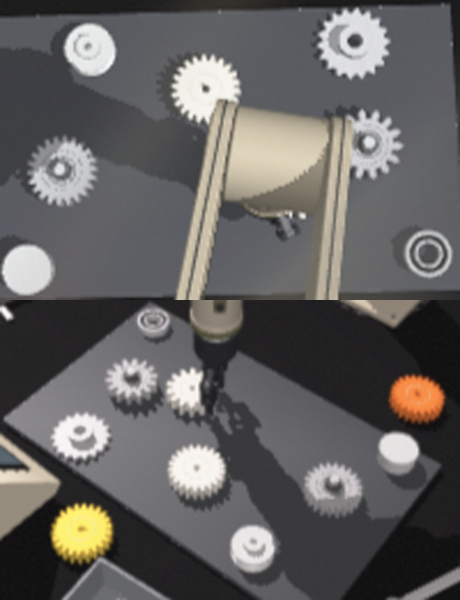

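The scene half of the picture shows spare14 at (190,392), cradled and close to master14 at (130,380). I'll continue slowly.

Call:
{"method": "apply_moves", "body": {"series": "-0.015 0 0 0 -0.4; -0.015 0 0 0 -0.4; -0.01 0 0 0 -0.4; -0.01 0 0 0 -0.4; 0 0 0 0 -0.4"}}

```text
time: 4.48
tool_pos: [510.4, -52.3, 14.5]
tcp_rot: [180.0, 0.0, 115.3]
ft_force: [-0.2, -0.1, -0.2]
finger_gap: 59.8
grip_force: 0.0
```

Call:
{"method": "apply_moves", "body": {"series": "-0.01 0 0 0 -0.4; -0.01 0 0 0 -0.4; -0.005 0 0 0 -0.4; 0 0 0 0 -0.4; 0 0 0 0 -0.4"}}

```text
time: 4.9
tool_pos: [513.4, -58.7, 14.4]
tcp_rot: [180.0, 0.0, 115.3]
ft_force: [0.5, -0.1, 0.3]
finger_gap: 59.8
grip_force: 0.0
```

Run:
```python
from bench import *
from h import *
s=snapshot("scene");np.savez("sc2.npz",**s);st,w=look("w3");print(st["tool_pos"],st["ft_force"])
cv2.imwrite("pics/p3.png",cv2.resize(s["frame"][155:225,250:370],(800,467),interpolation=cv2.INTER_CUBIC))
```

```text
[513.28429789 -58.60517896  14.40943598] [-0.33292025  0.43687554  0.09057225]
```

View pics/p3.png

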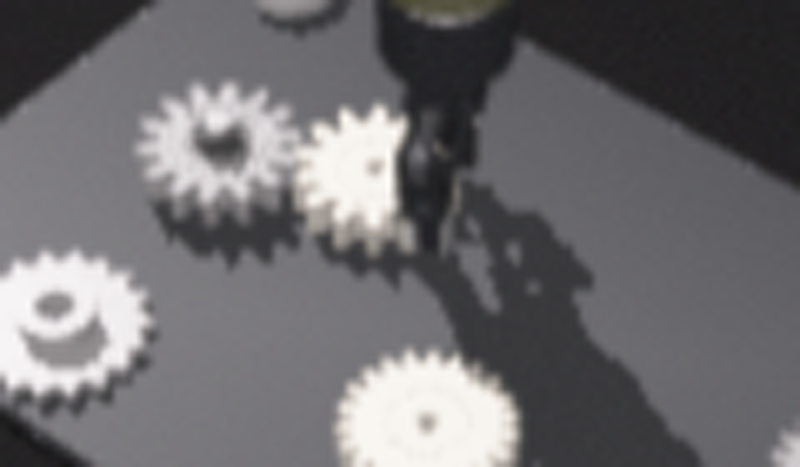

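Spare14's bore is at crop (375,167) and master14's post base at about (222,148), so the teeth are just touching. I'll measure the centre distance.

Run:
```python
from h import *
s=np.load("sc2.npz");k=6.667
f=lambda x,y,z:ray(s,(250+(x+.5)/k-.5,155+(y+.5)/k-.5),z).round(1)
print(f(375,167,36),f(215,105,56),f(427,422,36))
```

```text
[ 529.2 -100.1] [ 563.9 -189.1] [654.   39.7]
```

Call:
{"method": "apply_moves", "body": {"series": "-0.008 0 0 0 -0.4; -0.008 0 0 0 -0.4; 0 0 0 0 -0.4"}}

```text
time: 5.25
tool_pos: [515.5, -63.2, 14.5]
tcp_rot: [180.0, 0.0, 115.3]
ft_force: [0.2, 0.2, -0.4]
finger_gap: 60.0
grip_force: 0.0
```

Call:
{"method": "apply_moves", "body": {"series": "-0.006 0 0 0 -0.4; 0 0 0 0 -0.4"}}

```text
time: 5.42
tool_pos: [516.2, -64.7, 14.4]
tcp_rot: [180.0, 0.0, 115.3]
ft_force: [-0.5, 0.0, 0.2]
finger_gap: 60.0
grip_force: 0.1
```

Call:
{"method": "apply_moves", "body": {"series": "-0.006 0 0 0 -0.4; 0 0 0 0 -0.4"}}

```text
time: 5.58
tool_pos: [516.9, -66.3, 14.4]
tcp_rot: [-180.0, 0.0, 115.3]
ft_force: [0.8, -0.2, -0.7]
finger_gap: 59.6
grip_force: 0.1
```

Call:
{"method": "apply_moves", "body": {"series": "-0.006 0 0 0 -0.4; 0 0 0 0 -0.4"}}

```text
time: 5.75
tool_pos: [517.3, -67.2, 14.3]
tcp_rot: [-180.0, -0.1, 115.3]
ft_force: [-1.3, 4.1, 1.2]
finger_gap: 60.1
grip_force: 2.1
```

Call:
{"method": "apply_moves", "body": {"series": "-0.006 0 0 0 -0.4; 0 0 0 0 -0.4; 0 0 0 0 -0.4"}}

```text
time: 6.0
tool_pos: [517.5, -67.5, 14.1]
tcp_rot: [-180.0, -0.2, 115.3]
ft_force: [-4.8, 11.6, 4.8]
finger_gap: 59.9
grip_force: 5.7
```

Run:
```python
from bench import *
from h import *
s=snapshot("scene");np.savez("sc3.npz",**s);st,w=look("w4");print(st["tool_pos"],st["ft_force"])
a=cv2.resize(s["frame"][155:225,260:360],(700,490),interpolation=cv2.INTER_CUBIC)
cv2.imwrite("pics/p4.png",a)
```

```text
[517.45622778 -67.48860889  14.10085931] [-4.96037503 10.62522213  5.63161867]
```

View pics/p4.png

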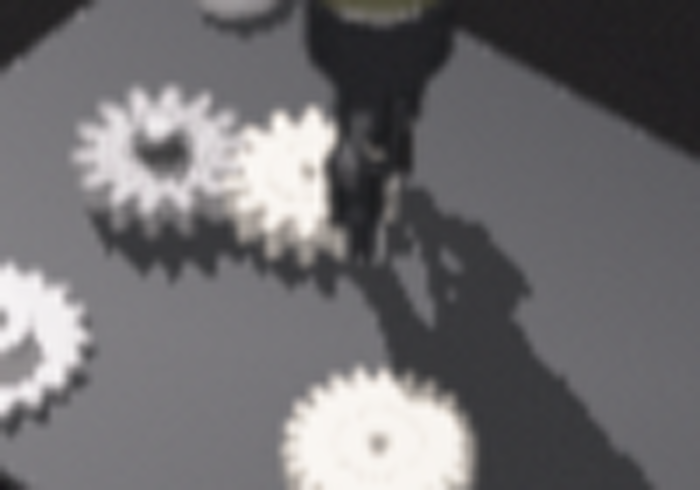

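Teeth of spare14 and master14 now overlap at (235,165), and the force rises with no further motion, so it has bottomed. I'll back off, lift and verify from above.

Call:
{"method": "apply_moves", "body": {"series": "0.01 0 0 0 -0.4; 0.03 0 0 0 -0.4; 0.1 0 0 0 -0.4; 0.06 0 0 0 -0.4; 0 0 -0.06 0 -0.4"}}

```text
time: 6.52
tool_pos: [487.8, -12.2, 28.6]
tcp_rot: [-179.6, -0.3, 115.4]
ft_force: [-0.2, -0.2, -1.2]
finger_gap: 59.9
grip_force: 0.0
```

Call:
{"method": "apply_moves", "body": {"series": "0 0 -0.13 0 -0.4; 0 0 -0.13 0 -0.4; 0 0 -0.13 0 -0.4; 0 0 -0.13 0 -0.4; 0 0 0 0 -0.4"}}

```text
time: 6.93
tool_pos: [497.2, -15.6, 198.0]
tcp_rot: [179.3, 0.5, 115.3]
ft_force: [1.0, -0.2, 0.5]
finger_gap: 59.8
grip_force: 0.0
```

Call:
{"method": "apply_moves", "body": {"series": "0 0 0 0 -0.4; 0 0 0 0 -0.4; 0 0 0 0 -0.4"}}

```text
time: 7.18
tool_pos: [491.6, -14.9, 186.6]
tcp_rot: [-179.9, -0.1, 115.3]
ft_force: [0.0, -0.5, -0.2]
finger_gap: 59.8
grip_force: 0.0
```

Run:
```python
from h import *
st,w=look("w5");print(st["tool_pos"],st["tcp_rot"],st["time"])
from bench import snapshot
t=snapshot("top");np.savez("top3.npz",**t)
a=cv2.resize(t["frame"][160:230,330:410],(480,420),interpolation=cv2.INTER_CUBIC)
b=cv2.resize(w["frame"][:,200:520],(320,400))
cv2.imwrite("pics/p5.png",np.hstack([np.vstack([b,np.zeros((20,320,3),np.uint8)]),a]))
```

```text
[491.63190814 -14.94990895 186.58337763] [-1.79866343e+02 -7.94298263e-02  1.15324723e+02] 7.1833
```

View pics/p5.png

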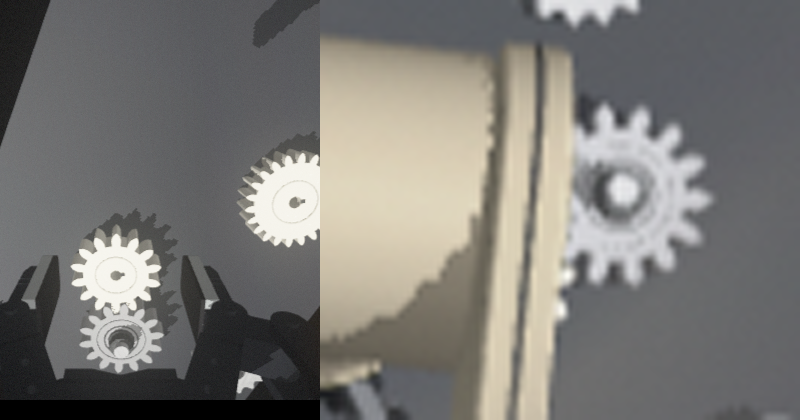

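Left, the wrist view shows spare14 with its bore at frame (316,275), in mesh with master14 (hub at about (320,338)) and flat. Spare22's bore is at (495,202). Next I'll check the distance and plan the second push.

Run:
```python
from h import *
w=np.load("w5.npz")
a=ray(w,(316.5,275),36);b=ray(w,(321,352),56);print(a,b,np.linalg.norm(a-b),np.linalg.norm(a-[568,-178]),ray(w,(495.5,202),36))
plan((491,-14,186),115.3,(685,-21,186),119.3)
```

```text
[ 530.92954553 -106.86264926] [ 570.4849484  -179.28710272] 82.52230822461105 80.2168390328192 [652.93924455  40.64764701]
-0.059 0.115 -0.000 -0.0070 -0.4; -0.061 0.114 -0.000 -0.0070 -0.4; -0.063 0.113 -0.000 -0.0070 -0.4; -0.064 0.112 -0.000 -0.0070 -0.4; -0.066 0.111 -0.000 -0.0070 -0.4
```

Call:
{"method": "apply_moves", "body": {"series": "-0.061 0.117 0 -0.007 -0.4; -0.063 0.116 0 -0.007 -0.4; -0.065 0.115 0 -0.007 -0.4; -0.066 0.114 0 -0.007 -0.4; -0.068 0.113 0 -0.007 -0.4"}}

```text
time: 7.7
tool_pos: [691.4, -23.4, 186.2]
tcp_rot: [-179.9, -0.1, 119.4]
ft_force: [0.6, -0.0, 0.5]
finger_gap: 59.6
grip_force: 0.0
```

Call:
{"method": "apply_moves", "body": {"series": "0 0 0 0 -0.4; 0 0 0 0 -0.4; 0 0 0.1 0 -0.4; 0 0 0.13 0 -0.4; 0 0 0.13 0 -0.4"}}

```text
time: 8.12
tool_pos: [690.6, -23.4, 81.3]
tcp_rot: [179.8, 0.1, 119.3]
ft_force: [0.0, -0.3, -0.7]
finger_gap: 59.5
grip_force: 0.0
```

Call:
{"method": "apply_moves", "body": {"series": "0 0 0.1 0 -0.4; 0 0 0.05 0 -0.4; 0 0 0 0 -0.4; 0 0 0 0 -0.4; 0 0 0 0 -0.4"}}

```text
time: 8.53
tool_pos: [692.2, -23.6, 38.8]
tcp_rot: [179.8, 0.1, 119.3]
ft_force: [0.8, 0.0, 0.6]
finger_gap: 59.8
grip_force: 0.0
```

Run:
```python
from h import *
for i in range(2):
  st,w=look("w6");print(st["tool_pos"],st["tcp_rot"],st["ft_force"],st["time"])
p=st["tool_pos"][:2];a=np.radians(st["tcp_rot"][2]);x=np.array([np.cos(a),np.sin(a)]);y=np.array([x[1],-x[0]])
for q in((652,40.5),(540,238)):d=np.array(q)-p;print(d@x,d@y)
```

```text
[692.21615523 -23.60004318  38.84342753] [1.79793839e+02 1.46668813e-01 1.19333682e+02] [0.7849273  0.00357645 0.63235049] 8.5333
[692.72949435 -23.69631631  39.3052816 ] [179.74444448   0.1820334  119.33199499] [-0.28287923 -0.33742141 -0.04230243] 8.5833
75.9182136761385 -4.0599963805555594
302.9632630515018 -4.951934797070455
```

Call:
{"method": "apply_moves", "body": {"series": "0 -0.0145 0.05 0 -0.4; 0 0 0.032 0 -0.4; 0 0 0 0 -0.4; 0.04 0 0 0 -0.4; 0.03 0 0 0 -0.4"}}

```text
time: 9.05
tool_pos: [676.4, -6.5, 11.4]
tcp_rot: [180.0, 0.0, 119.3]
ft_force: [-0.0, 0.1, 1.0]
finger_gap: 59.4
grip_force: 0.0
```

Call:
{"method": "apply_moves", "body": {"series": "0.02 0 0 0 -0.4; 0.02 0 0 0 -0.4; 0.03 0 0 0 -0.4; 0.04 0 0 0 -0.4; 0.04 0 0 0 -0.4"}}

```text
time: 9.47
tool_pos: [654.0, 32.9, 11.1]
tcp_rot: [180.0, 0.0, 119.3]
ft_force: [0.3, -0.6, 0.6]
finger_gap: 59.9
grip_force: 0.4
```

Call:
{"method": "apply_moves", "body": {"series": "0.04 0 0 0 -0.4; 0.04 0 0 0 -0.4; 0.04 0 0 0 -0.4; 0.04 0 0 0 -0.4; 0.04 0 0 0 -0.4"}}

```text
time: 9.88
tool_pos: [624.2, 85.4, 10.8]
tcp_rot: [-180.0, -0.0, 119.3]
ft_force: [0.5, -0.5, 1.2]
finger_gap: 59.8
grip_force: 0.4
```

Call:
{"method": "apply_moves", "body": {"series": "0.03 0 0 0 -0.4; 0.02 0 0 0 -0.4; 0.01 0 0 0 -0.4; 0 0 0 0 -0.4"}}

```text
time: 10.22
tool_pos: [615.7, 100.7, 10.7]
tcp_rot: [-180.0, -0.0, 119.4]
ft_force: [-0.4, -0.1, 0.6]
finger_gap: 59.9
grip_force: 0.0
```

Run:
```python
from h import *
from bench import snapshot
s=snapshot("top");np.savez("top4.npz",**s)
st,w=look("w7");print(st["tool_pos"],st["tcp_rot"],st["ft_force"],st["time"])
p=st["tool_pos"][:2];a=np.radians(st["tcp_rot"][2]);x=np.array([np.cos(a),np.sin(a)]);y=np.array([x[1],-x[0]])
d=np.array((540,238))-p;print(d@x,d@y)
# scene: white gear blob
sc=snapshot("scene");np.savez("sc4.npz",**sc)
```

```text
[616.01344014 100.15552051  10.75598277] [-1.79994445e+02 -2.37199977e-03  1.19355591e+02] [-0.00567068 -0.73032748 -0.48154992] 10.2667
157.40836966331875 1.32240921701425
```

Call:
{"method": "apply_moves", "body": {"series": "0.015 0 0 0 -0.4; 0.015 0 0 0 -0.4; 0.01 0 0 0 -0.4; 0.01 0 0 0 -0.4; 0 0 0 0 -0.4"}}

```text
time: 10.78
tool_pos: [608.4, 113.7, 10.7]
tcp_rot: [-180.0, -0.0, 119.4]
ft_force: [0.6, 0.0, -0.3]
finger_gap: 59.8
grip_force: 0.0
```

Call:
{"method": "apply_moves", "body": {"series": "0.01 0 0 0 -0.4; 0.006 0 0 0 -0.4; 0 0 0 0 -0.4"}}

```text
time: 11.03
tool_pos: [606.2, 117.6, 10.8]
tcp_rot: [-180.0, -0.0, 119.3]
ft_force: [0.2, -0.4, 0.4]
finger_gap: 59.9
grip_force: 0.0
```

Call:
{"method": "apply_moves", "body": {"series": "0.006 0 0 0 -0.4; 0.006 0 0 0 -0.4; 0 0 0 0 -0.4"}}

```text
time: 11.28
tool_pos: [604.5, 120.7, 10.8]
tcp_rot: [-180.0, -0.0, 119.3]
ft_force: [-0.4, 0.4, 0.1]
finger_gap: 60.0
grip_force: 0.0
```

Call:
{"method": "apply_moves", "body": {"series": "0.006 0 0 0 -0.4; 0 0 0 0 -0.4"}}

```text
time: 11.45
tool_pos: [603.6, 122.2, 10.8]
tcp_rot: [-180.0, -0.0, 119.3]
ft_force: [-0.0, 0.1, 0.5]
finger_gap: 59.6
grip_force: 0.0
```

Call:
{"method": "apply_moves", "body": {"series": "0.006 0 0 0 -0.4; 0 0 0 0 -0.4"}}

```text
time: 11.62
tool_pos: [602.8, 123.7, 10.8]
tcp_rot: [180.0, -0.0, 119.3]
ft_force: [0.3, -0.1, 0.1]
finger_gap: 59.8
grip_force: 0.0
```

Call:
{"method": "apply_moves", "body": {"series": "0.006 0 0 0 -0.4; 0 0 0 0 -0.4"}}

```text
time: 11.78
tool_pos: [602.2, 124.8, 10.8]
tcp_rot: [180.0, 0.0, 119.3]
ft_force: [1.2, -3.2, -0.2]
finger_gap: 59.4
grip_force: 1.6
```

Call:
{"method": "apply_moves", "body": {"series": "0.006 0 0 0 -0.4; 0 0 0 0 -0.4; 0 0 0 0 -0.4"}}

```text
time: 12.03
tool_pos: [602.1, 125.1, 11.2]
tcp_rot: [180.0, 0.2, 119.3]
ft_force: [3.1, -8.2, -0.7]
finger_gap: 60.1
grip_force: 4.5
```

Call:
{"method": "apply_moves", "body": {"series": "0.004 0 0 0 -0.4; 0 0 0 0 -0.4; 0 0 0 0 -0.4"}}

```text
time: 12.28
tool_pos: [602.0, 125.3, 11.3]
tcp_rot: [180.0, 0.2, 119.3]
ft_force: [5.2, -12.5, -0.9]
finger_gap: 59.8
grip_force: 6.5
```

Call:
{"method": "apply_moves", "body": {"series": "-0.01 0 0 0 -0.4; -0.03 0 0 0 -0.4; -0.1 0 0 0 -0.4; -0.06 0 0 0 -0.4; 0 0 -0.06 0 -0.4"}}

```text
time: 12.7
tool_pos: [628.5, 72.1, 25.2]
tcp_rot: [-179.7, -0.1, 119.2]
ft_force: [0.1, 0.6, -0.6]
finger_gap: 59.9
grip_force: 0.0
```

Call:
{"method": "apply_moves", "body": {"series": "0 0 -0.13 0 -0.4; 0 0 -0.13 0 -0.4; 0 0 -0.13 0 -0.4; 0 0 -0.13 0 -0.4; 0 0 -0.13 0 -0.4"}}

```text
time: 13.12
tool_pos: [629.5, 75.4, 225.6]
tcp_rot: [-180.0, -0.0, 119.4]
ft_force: [1.2, -0.3, 0.5]
finger_gap: 59.8
grip_force: 0.0
```

Call:
{"method": "apply_moves", "body": {"series": "0.1 0 0 0 -0.4; 0.1 0 0 0 -0.4; 0.1 0 0 0 -0.4; 0 0 0 0 -0.4; 0 0 0 0 -0.4"}}

```text
time: 13.53
tool_pos: [585.2, 155.2, 223.9]
tcp_rot: [-180.0, -0.0, 119.5]
ft_force: [-0.8, -0.5, 0.4]
finger_gap: 59.7
grip_force: 0.0
```

Call:
{"method": "apply_moves", "body": {"series": "0 0 0 0 -0.4; 0 0 0 0 -0.4; 0 0 0 0 -0.4"}}

```text
time: 13.78
tool_pos: [586.2, 152.9, 223.5]
tcp_rot: [-180.0, 0.0, 119.3]
ft_force: [0.1, -1.6, -0.0]
finger_gap: 59.6
grip_force: 0.0
```

Run:
```python
from h import *
st,w=look("w8");print(st["tool_pos"],st["tcp_rot"],st["time"])
from bench import snapshot
s=snapshot("scene");np.savez("sc5.npz",**s);t=snapshot("top")
a=cv2.resize(s["frame"][135:290,220:440],(426,300),interpolation=cv2.INTER_CUBIC)
b=cv2.resize(t["frame"][130:265,205:430],(374,224),interpolation=cv2.INTER_CUBIC)
c=w["frame"][0:300,150:590]
o=np.zeros((600,800,3),np.uint8);o[:300,:440]=c;o[300:600,:426]=a;o[300:524,426:]=b
cv2.imwrite("pics/p6.png",o)
```

```text
[586.23089887 152.87255818 223.54226275] [-1.79977892e+02  1.63761598e-03  1.19267714e+02] 13.7833
```

View pics/p6.png

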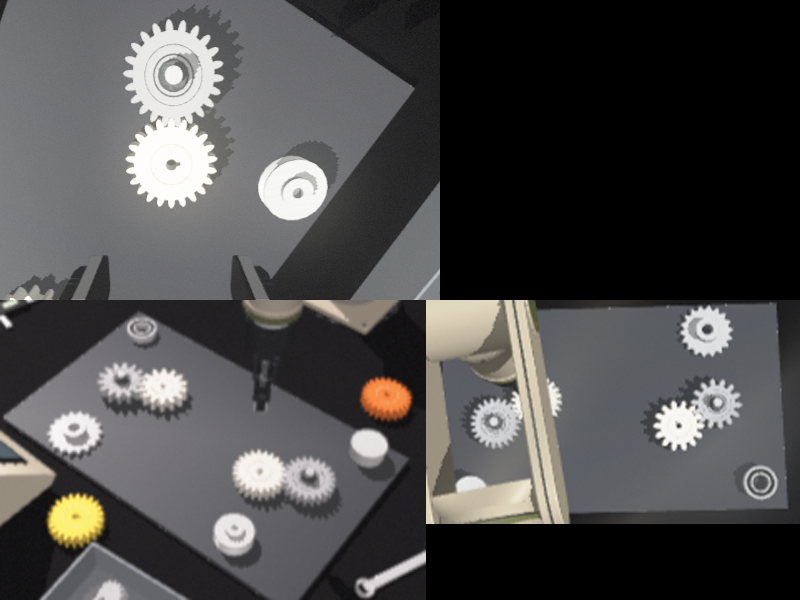

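Both spares lie flat with teeth interleaved: spare22's bore is at wrist crop (171,164) and master22's post at (174,75). Spare14 is meshed in both lower views, and the bystanders have not moved. I'll do one numeric check and then hand in.

Run:
```python
from h import *
w=np.load("w8.npz");a=ray(w,(321.5,164),36);b=ray(w,(324,75),56)
d=np.linalg.norm(a-b);print(a,b,d)
if d<91:
    from bench import hand_in;print(hand_in())
```

```text
[582.72509215 162.64239855] [542.43246458 238.65989989] 86.03578526482002
the job is handed in; nothing more can be done
None
```

I slid both gears flat into full mesh with their matching masters and handed the job in. Measured centre distances were about 82.5 mm for the 14-tooth pair and 86 mm for the 22-tooth pair, within 2 mm of the full-mesh 84 and 88 mm; no bystander had visibly moved, and it took about 14 s of the 48 s.

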